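Seat a medallion in its jig and snap the toggle clamp shut

TASK

Push the bronze medallion that lies in the mouth of the plywood jig along between its two aluminium fences until it is fully home against the two steel pins. Then push the red handle of the toggle clamp over, past its dead point, until it snaps down into lock and the rubber foot holds the medallion there for filing. Only push: do not lift the medallion off the board, and leave the small things lying round the jig where they are.

Things in the scene. Friction and masses are not known exactly. Their poses are not given: they have to be found in the camera images.
- jig: Plywood jig board fixed on the table, 110 (x) by 225 (y) by 12 thick, with a steel toggle clamp and an aluminium nest. Origin: underside, below the clamp arm's pin; board from y=-95 to y=+130 in its frame. Its +y points from the clamp to the nest's open mouth, where the medallion lies; the locked handle points to -y. z up. All jig offsets here are in this frame, mm.
- nest_home (a point): Where the medallion's centre must come: [0, 65, 16.5] in the jig's frame. Two steel pins (6 dia., 8 high) stop it on the clamp side. Fences 58 apart, 7 high, run from y=39 to 90 and flare to y=103. The medallion slides in toward the jig's -y. Clear channel between fences for fingers behind the medallion; floor is the board's top, z=12.
- handle_pivot (a point): Pin on which the clamp's handle turns: [0, -52, 43] in the jig's frame, axis along the jig's x.
- handle_grip (a point): Point on the centre line of the handle's red grip, 90 from the pivot. Grip: round, 17 to 18 thick, from 52 to 117 from the pivot. With the clamp open the handle stands upright (this point about [0, -54, 133] in the jig's frame); locked, it lies level toward the jig's -y (about [0, -142, 49]).
- handle (a joint): Turn of the clamp's handle, rad. 0: open, handle upright, at its stop. Grows as the handle's top swings toward the jig's -y and down. Rubber foot meets the medallion near 0.9; stiffest near 1.15 (about 5 N at the grip); dead point 1.335: let go short of it the handle springs back to 0.9, past it it snaps on by itself to its stop, 1.486: locked. Below 0.9 friction holds it.
- clamp_arm (a joint): Turn of the clamping arm about its pin at [0, 0, 38] in the jig's frame, rad. 0: open, arm raised 58 degrees over the nest side, its end about 110 above the table; about -0.98: level, down on the work. Driven by the handle through links.
- spindle: Spring-loaded spindle with a black rubber foot (17 dia.) at the end of the clamping arm, 65 from the arm's pin; origin at the foot's underside. It presses on the middle of the medallion's top with about 19 N when locked.
- needle_file: Bystander: needle file with red handle, 140 long, lying on the table on the jig's +x side.
- spare_medallion: Bystander: smaller bronze medallion, 48 diameter, 9 high, on the bare table on the jig's +x side. Not the one to clamp.
- tweezers: Bystander: steel tweezers, 121 long, lying on the table on the jig's -x side.
- marker: Bystander: black marker pen, 124 long, 18 thick, lying on the table on the jig's -x side near the handle.
- medallion: The loose bronze medallion to be clamped: round, 55 diameter, 9 high, origin at the centre of its underside, 0.14 kg, lying flat on the board between the fences, 12 to 30 short of home (toward the jig's +y).
Mind the look-alikes: they are no part of the job. What is shaped like the medallion but blue or purple is not meant.

How it is judged (in metres and radians):
On the way:
1. the medallion is home against the pins (within 3 mm) while the clamp is still open (handle under 0.7 rad) (horizontal distance between medallion and nest_home below 0.003 m and value of joint handle below 0.7 rad), for 0.2 s.
At the end, for the whole second after the job is handed in: The medallion's centre is within 3 mm of home and flat on the board, the handle is locked past its dead point (over 1.43 rad) and at rest, and the rubber foot presses on the medallion with over 8 N (horizontal distance between medallion and nest_home below 0.003 m and angle between medallion's own z axis and vertical below 0.05 rad and height (world z) of medallion below 0.0145 m and value of joint handle above 1.43 rad and velocity of joint handle between -0.05 and 0.05 rad/s and contact force between spindle and medallion above 8 N); the robot touches nothing.
It fails at once if the medallion is lifted off the board (height (world z) of medallion above 0.018 m).
It fails at once if the needle file is disturbed (moved over 15 mm) (distance of needle_file from where it was at the start of the episode above 0.015 m).
It fails at once if the spare medallion is disturbed (moved over 15 mm) (distance of spare_medallion from where it was at the start of the episode above 0.015 m).
It fails at once if the tweezers is disturbed (moved over 15 mm) (distance of tweezers from where it was at the start of the episode above 0.015 m).
It fails at once if the marker is disturbed (moved over 15 mm) (distance of marker from where it was at the start of the episode above 0.015 m).
It also fails if it takes over 51 s, if anything falls off the work surface, if the arm or the gripper's body presses on something with over 40 N, if the wrist force passes 120 N, or if a joint passes its speed limit or range.

ROBOT

A 7-joint arm with a two-finger parallel gripper is mounted at the origin on a cart in front of the work surface, level with it; the furniture and walls round the work are solid. World frame = base frame: x ahead of the robot, y to its left, z up, the work surface at z = 0. Lengths are in mm, angles in rad, forces in N, time in s.
With the tool pointing down it reaches from about 400 to 900 mm from the base axis. Payload 5.6 kg.
Tool frame: the origin (TCP) lies midway between the tips of the shut fingers; the grasp point (between the pads) lies 19 mm behind it; z points along the fingers, y is the line along which they close (so a half turn about z gives the same grasp; the last joint's range is limited). The gripper opens to 92 mm and grips with 3 to 60 N. Pads are 20 mm wide; open, the fingers measure 128 mm over their backs; the gripper's body (75 mm by 189 mm) begins 69 mm behind the grasp point.
Start: joints at [1.303, 0.468, -0.012, 1.603, 0.006, 1.071, -0.056], TCP at [144.849, -633.662, 214.592] pointing down, gripper open.
Joint ranges: [-2.53, 2.53], [-0.31, 2.02], [-1.57, 1.55], [0.28, 2.44], [-1.29, 4.43], [0.15, 1.84], [-2.92, 2.92]. Speed limits (rad/s): [2.57, 2.57, 3.14, 3.14, 3.14, 3.14, 3.14].

INTERFACE

Orientations are given as a rotation vector (axis times angle).
In Python, from cell import robot, grip, kin, viewer gives the robot as it stands. Calls block until the motion is done:
- robot.movep(position, orientation): joint-space move of the TCP to a pose.
- robot.servo_line(position, feed=150, rotation=None): straight line of the TCP; rotation=None keeps the orientation; feed is the mean speed in mm/s.
- robot.goto_joints(angles): joint-space move.
- grip(opening, newtons=None): opening from 0.0 (shut) to 1.0 (fully open); newtons is the grip in N (None keeps the last); returns when the fingers have stopped.
- robot.hold(seconds).
- kin.ik(position, orientation): joint angles nearest the present ones, or None.
- robot.observe(): the state.
- viewer.read_camera(name): name is "side" or "top" or "wrist"; returns the picture (384x512x3 uint8, red, green, blue); there is no depth.
- viewer.camera_info(name): a dict with "camera_matrix" (3x3 intrinsics, pixels), "R" (3x3) and "t" (3): a world point X has camera coordinates R X + t. Camera axes: x right, y down, z forward; pixel columns grow to the right and rows downward; lengths in mm; the calibration is good to about 2 mm. A picture is of the moment at which its call begins: read the wrist's pose just before it. camera_info takes no time and is no camera call; for the wrist camera it gives the pose at the moment of the call.
A pose or a line that the arm cannot do raises robot.IKError and nothing moves.
- robot.job_done(): hands the job in; it is judged then, once.
Trained networks look in the newest picture that a camera, given by its name, has taken for a name from the list of things; names that differ only in an ending like _2 or _b are one class to them, and where a whole thing is asked for, a point or a joint stands for the part that bears it (a point fixed in the world has none). Each returns a list of dicts, best first, with "confidence" (0 to 1); they miss things now and then, are a little off and sometimes report something else, mostly with a low value. They report only what shows in the picture. A call takes as long as a camera call. They do not tell look-alikes from the thing itself.
- viewer.silhouettes(name, camera): "mask" (384x512 bool, what is visible of it).
- viewer.pinpoint(name, camera): "at" ([x, y, z] in mm, in the coordinates of the camera as it stood for that picture, good to about 4 mm: a listed point, or the origin of a listed thing).
The state is a dict: "t": time; "joints": joint angles; "joint_velocities": joint speeds; "joint_torque": joint torques, N m; "tcp_pos": TCP position; "tcp_rot": TCP orientation; "contact_force": force on the tool from outside, world axes, zero at the start; "wrist_torque": the same for the moment, N m; "grip_width": opening from 0.0 (shut) to 1.0 (fully open); "grip_force": force on a finger pad.
Only numpy, scipy, OpenCV 4.12 (cv2) and the standard library are available. Lean on these libraries where they do the work, as an engineer would, in place of code of your own. Each camera call takes 0.05 s, during which the arm holds its last target. There are 200 camera calls.

## Working session

There is one attempt and no reset: what is moved stays moved. The work goes in short steps, each a Python script; the robot and the scene stay as the last script left them, time stands still between calls to the robot, and variables do not carry over. Pictures are saved under pics/ and viewed, at most 10 in all, crops included, and the job is handed in when it is done.

```bash
ls; mkdir -p pics
cat > h.py <<'E'
import numpy as np, cv2
from cell import robot, grip, kin, viewer
def info(c):
    i=viewer.camera_info(c); return [np.array(i[k],float) for k in("camera_matrix","R","t")]
def pin(n,c,I):
    K,R,t=I
    return [(round(d["confidence"],2),(R.T@(np.array(d["at"])-t)).round(1)) for d in viewer.pinpoint(n,c)[:3]]
def px(X,I):
    K,R,t=I; p=K@(R@np.array(X,float)+t); return p[:2]/p[2]
E
python3 - <<'E'
from h import *
ims=[]
for c in("top","side"):
    I=info(c); im=viewer.read_camera(c); ims.append(im)
    print(c,(-I[1].T@I[2]).round())
    for n in("jig","medallion","nest_home","handle_grip","handle_pivot","spindle","spare_medallion","marker","tweezers","needle_file"):
        for q in pin(n,c,I): print(n,q,px(q[1],I).round())
    cv2.imwrite(f"pics/{c}.png",cv2.resize(im[:,:,::-1],(800,600)))
print(robot.observe())
E
```

```text
pics
top [414. 145. 965.]
jig (0.57, array([554.2, 169.2,  -2.1])) [270. 186.]
medallion (0.96, array([523.5, 252.5,   9.2])) [236. 198.]
medallion (0.94, array([490.5, 375.6,  -1.3])) [187. 212.]
medallion (0.84, array([621. , -10.5,  -0.7])) [342. 158.]
nest_home (0.69, array([530.2, 231.2,  20.8])) [244. 195.]
handle_grip (0.6, array([567.2, 116.7, 131.4])) [293. 171.]
handle_pivot (0.76, array([563.4, 119.8,  44.2])) [290. 179.]
spindle (0.5, array([533.4, 215.2,  85.4])) [249. 190.]
spare_medallion (0.61, array([611. , 336.5,   4.6])) [203. 164.]
marker (0.86, array([500.2,   7.3,   2.2])) [336. 207.]
tweezers (0.69, array([450.7, 183.7,   1.9])) [264. 227.]
needle_file (0.52, array([645.9, 206. ,  -0.8])) [255. 150.]
needle_file (0.32, array([551.8, 169.3,   1.2])) [270. 187.]
side [510. 926. 452.]
jig (0.59, array([551.5, 165.4,  -1.7])) [259. 236.]
medallion (0.85, array([522.7, 256.4,  12.1])) [271. 253.]
medallion (0.7, array([399.1, 296. ,   4.2])) [333. 268.]
medallion (0.59, array([ 4.894e+02,  3.709e+02, -2.000e-01])) [288. 294.]
nest_home (0.97, array([530.9, 231.6,  1
[... 572 characters left out ...]
: array([ 1.30299064,  0.46749191, -0.01162383,  1.60267435,  0.00597346,
        1.07140286, -0.05628782]), 'joint_velocities': array([ 0.00028999,  0.00118915,  0.00058061,  0.00104761,  0.00104584,
        0.0001089 , -0.00066296]), 'joint_torque': array([-2.82071915e-04, -5.20428944e+01, -1.30011560e-02, -2.44058043e+01,
       -5.68947417e-02,  1.15059144e-02,  1.33285212e-05]), 'tcp_pos': array([ 144.88057039, -633.66825115,  214.60825554]), 'tcp_rot': array([3.12171842e+00, 3.52295073e-01, 6.16363804e-06]), 'contact_force': array([ 0.36055259,  0.36160616, -0.01933667]), 'wrist_torque': array([ 0.01845551, -0.02291476, -0.03006482]), 'grip_force': 0.0, 'grip_width': 0.998886718972935}
```

View pictures.

View pics/top.png

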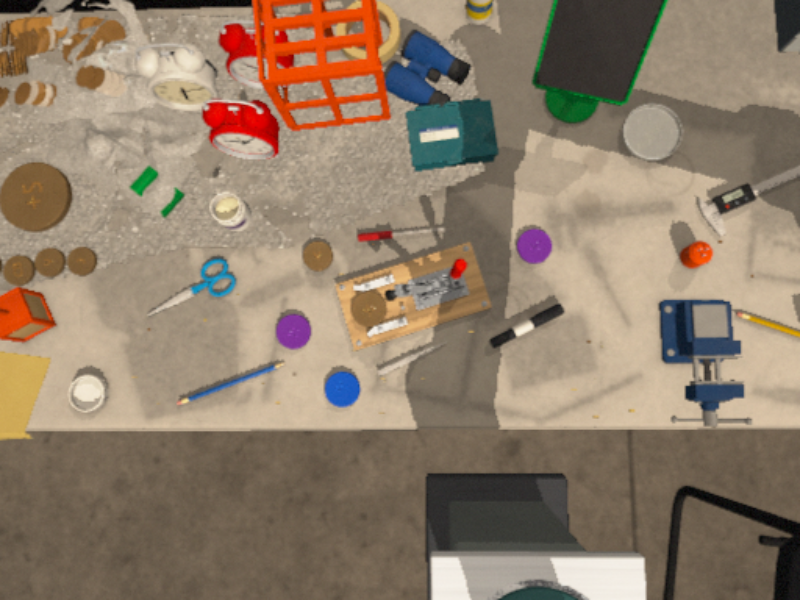

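View pics/side.png

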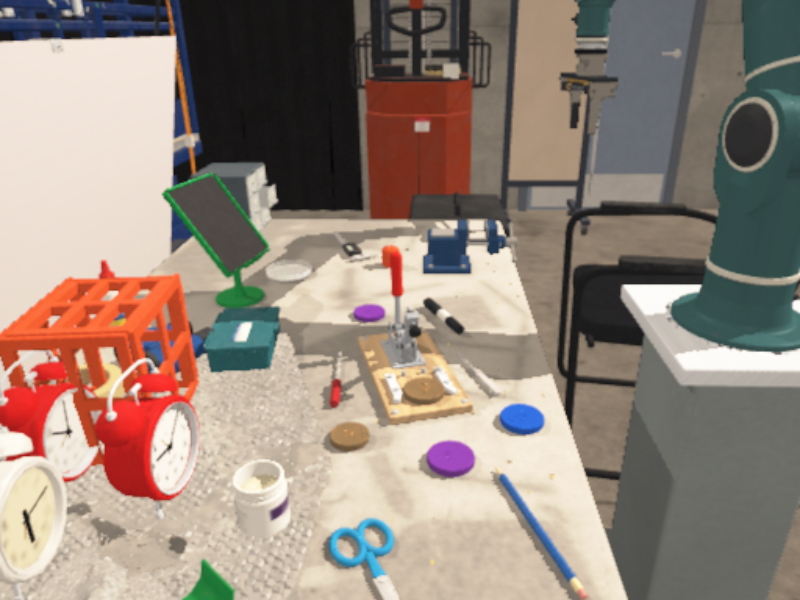

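Candidates (in the 800×600 top view):
- bronze on the jig at (369,308)
- smaller bronze on bare table at (317,255)
- purple at (293,330) and (534,245)
- blue at (342,389)

I choose (369,308): it is bronze and lies between the fences. I'll move over it and check with the wrist camera.

```bash
cat >> h.py <<'E'
from scipy.spatial.transform import Rotation as Rn
def jig(home,piv):
    d=np.array(home[:2])-np.array(piv[:2]); a=np.arctan2(-d[0],d[1])
    X=np.array([np.cos(a),np.sin(a),0]);Y=np.array([-np.sin(a),np.cos(a),0]);Z=np.array([0,0,1.])
    M=np.c_[X,Y,Z]; m=(np.array(home[:2])+np.array(piv[:2]))/2
    O=np.r_[m,0]-Y*6.5
    return O,M
def ori(M,tilt,s):
    "tool z = down tilted toward jig -y by tilt; tool y = s*jig x"
    z=M@[0,-np.sin(tilt),-np.cos(tilt)]; y=s*M[:,0]; return Rn.from_matrix(np.c_[np.cross(y,z),y,z]).as_rotvec()
E
python3 - <<'E'
from h import *
O,M=jig((530.5,231.4),(565.5,119.9)); print(O,M[:,1])
K,R,t=info("wrist"); o=robot.observe(); T=Rn.from_rotvec(o["tcp_rot"])
print("cam in tool",T.inv().apply(-R.T@t-o["tcp_pos"]).round(), T.inv().apply(R[2]).round(2))
P=O+M@[0,105,230]
for s in(1,-1):
    print(s,kin.ik(P,ori(M,.15,s)),kin.ik(O+M@[0,-35,122],ori(M,0,s)))
s=min((1,-1),key=lambda s:abs(kin.ik(P,ori(M,.15,s))[6]) if kin.ik(P,ori(M,.15,s)) is not None else 9)
robot.movep(P,ori(M,.15,s)); print("used",s,robot.observe()["t"])
I=info("wrist"); im=viewer.read_camera("wrist")
for n in("jig","medallion","nest_home","handle_grip","handle_pivot","spindle"):
    for q in pin(n,"wrist",I): print(n,q,px(q[1],I).round())
for p in([0,65,21],[29,90,19],[-29,90,19],[55,130,12],[-55,130,12],[0,-54,133]):
    q=px(O+M@p,I); cv2.circle(im,tuple(int(v) for v in q.round()),2,(0,255,0),-1)
cv2.imwrite("pics/w1.png",cv2.resize(im[:,:,::-1],(800,600)))
E
```

```text
[549.94670333 169.4483594    0.        ] [-0.29949282  0.95409855  0.        ]
cam in tool [  83.   -1. -170.] [-0.29  0.    0.96]
1 [ 0.13967384  0.62129102 -1.08269435  1.68258263  0.69403392  1.30818604
 -0.81767127] [ 0.45092513  0.73591821 -1.05011358  1.81430404  0.73914585  1.04396288
 -0.58696617]
-1 [ 0.23502908  0.77927665 -1.3214166   1.67776294  0.87008032  1.44073405
  2.19577637] [-1.08215782  0.72148845  1.11658416  1.91119009 -0.77090433  1.01944407
 -2.45466056]
used 1 4.5167
jig (0.7, array([ 4.955e+02,  6.600e+00, -4.000e-01])) [190. 281.]
jig (0.58, array([545.3, 165.9,  -1.6])) [247. 207.]
jig (0.39, array([530.1, 226.7,  15.3])) [250. 172.]
medallion (0.87, array([ 4.013e+02,  2.972e+02, -1.000e-01])) [165.  85.]
medallion (0.82, array([622.7,  -5.6,   2.3])) [261. 305.]
medallion (0.81, array([519.7, 253.1,  10.6])) [248. 150.]
nest_home (0.57, array([529.5, 222.6,  19.2])) [248. 175.]
handle_grip (0.81, array([565.1, 112.1, 136. ])) [249. 312.]
handle_pivot (0.79, array([568.2, 117.3,  39.8])) [253. 255.]
```

View pics/w1.png

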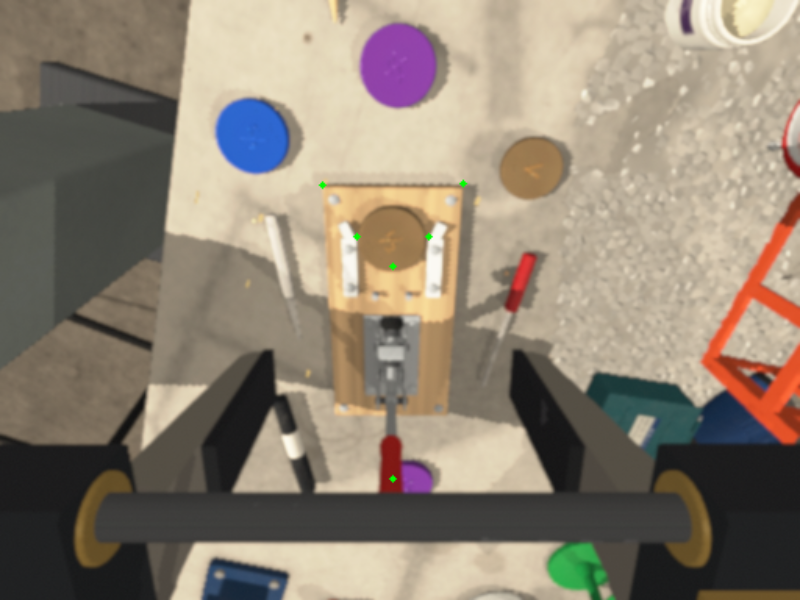

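The bronze medallion sits in the nest mouth at (392,238), and the projected jig points land on the board edge and fences to about 2 mm. The handle grip is at (392,465). Next I push the medallion with shut fingers until the force rises at the pins.

```bash
cat >> h.py <<'E'
O,M=jig((530.5,231.4),(565.5,119.9))
def W(x,y,z): return O+M@[x,y,z]
def fj(): return M.T@robot.observe()["contact_force"]
E
python3 - <<'E'
from h import *
grip(0.0,20)
r=ori(M,.15,1)
robot.servo_line(W(0,138,60),feed=200,rotation=r)
robot.servo_line(W(0,138,15.5),feed=60)
f0=fj(); print("f0",f0.round(1),robot.observe()["t"])
robot.servo_line(W(0,116,15.5),feed=40); print(116,(fj()-f0).round(1))
y=116
while y>95:
    y-=1.0; robot.servo_line(W(0,y,15.5),feed=15); f=fj()-f0
    if y<108 or abs(f[1])>1: print(y,f.round(1))
    if f[1]>5: break
print(robot.observe()["t"])
K=info("side"); im=viewer.read_camera("side")
cv2.imwrite("pics/s2.png",cv2.resize(im[190:310,190:350,::-1],(800,600)))
for n in("medallion","nest_home"): print(n,[(c,(M.T@(p-O)).round(1)) for c,p in pin(n,"side",K)])
E
```

```text
f0 [-0.4  0.  -0.6] 8.125
116 [ 0.5 -0.4  0.7]
112.0 [-0.2  1.  -0.3]
107.0 [0.4 1.  0.6]
106.0 [ 0.1  0.8 -0.6]
105.0 [ 1.1  0.6 -0.2]
104.0 [0.9 0.9 0.1]
103.0 [0.4 1.1 0.9]
102.0 [ 0.7  1.2 -0.2]
101.0 [1.1 0.6 0.8]
100.0 [0.6 1.  1.3]
99.0 [ 0.9  3.  -0.3]
98.0 [0.9 5.5 0.1]
13.325
medallion [(0.78, array([  1.5, 210.3,  -2. ])), (0.7, array([-0. , 68.8, 11.9])), (0.59, array([  18. , -191.5,    0.2]))]
nest_home [(0.78, array([ 0.3, 64. , 15. ])), (0.17, array([-1.7, -3.5, -0.9]))]
```

View pics/s2.png

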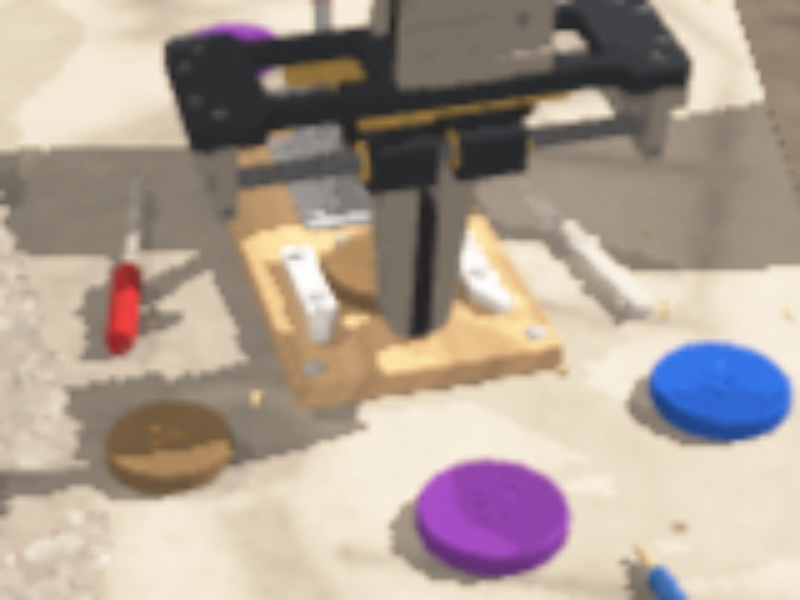

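The fingers are behind the medallion between the fences, and the force rises from y≈100, which fits pin contact. I'll press slightly more, then retreat and look.

Run:
```python
from h import *
for y in(97,96): robot.servo_line(W(0,y,15.5),feed=15); print(y,fj().round(1))
robot.hold(.3); print(fj().round(1))
r=ori(M,.15,1)
robot.servo_line(W(0,125,15.5),feed=80)
robot.servo_line(W(0,125,175),feed=250)
I=info("wrist"); im=viewer.read_camera("wrist")
for n in("medallion","nest_home","handle_grip","handle_pivot"): print(n,[(c,(M.T@(p-O)).round(1)) for c,p in pin(n,"wrist",I)])
th=np.linspace(0,2*np.pi,60)
for a in th: 
    q=px(W(27.5*np.cos(a),65+27.5*np.sin(a),21),I)*1.0; im[int(round(q[1])),int(round(q[0]))]=(0,255,0)
u,v=px(W(0,65,21),I).astype(int); u0=max(0,u-80);v0=max(0,v-60)
cv2.imwrite("pics/w2.png",cv2.resize(im[v0:v0+120,u0:u0+160,::-1],(800,600),interpolation=cv2.INTER_NEAREST)); print(robot.observe()["t"])
```

```text
97 [ 0.   5.9 -0.8]
96 [ 0.8  8.2 -0.4]
[-0.6  8.1 -0.8]
medallion [(0.83, array([-4.4, 59.9,  9.7])), (0.78, array([  6.3, 214.8,   0.3])), (0.58, array([-101.8,  166.3,    0.9]))]
nest_home [(0.29, array([109. , 139.9,  -0.2]))]
handle_grip [(0.6, array([ -3.5, -56.9, 133.3]))]
handle_pivot [(0.73, array([96.6,  1.7,  2.5]))]
15.8333
```

View pics/w2.png

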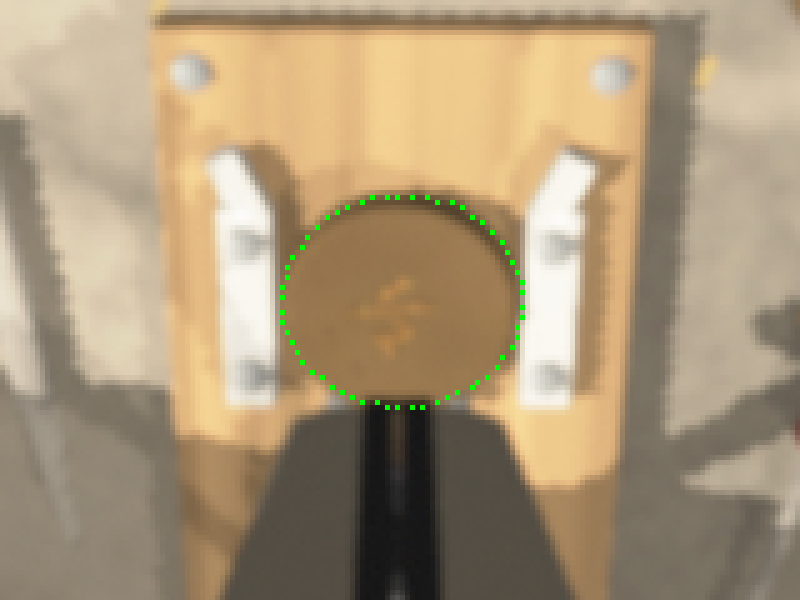

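The medallion fills the predicted home outline to about 1 mm, and both pins touch it at (335,405) and (455,405). Now the handle.

Run:
```python
from h import *
r=ori(M,0,1)
robot.servo_line(W(0,60,215),feed=250,rotation=r)
robot.servo_line(W(0,-22,215),feed=250)
robot.servo_line(W(0,-22,132),feed=150)
f0=fj(); print(robot.observe()["t"])
def P(th,R=88):
    p=th+.022
    return W(0,-52-R*np.sin(p)+9*np.cos(p)+7, 43+R*np.cos(p)+9*np.sin(p))
for th in np.r_[np.arange(0,1.0,.14),np.arange(1.0,1.46,.06)]:
    robot.servo_line(P(th),feed=60 if th<.9 else 40); f=fj()-f0
    print(round(th,2),f.round(1))
    if np.linalg.norm(f)>25: print("stop");break
print(robot.observe()["t"])
im=viewer.read_camera("side")
cv2.imwrite("pics/s3.png",cv2.resize(im[130:280,170:370,::-1],(800,600)))
```

```text
17.4667
0.0 [-0.1  0.6  0. ]
0.14 [-0.2  0.5 -0.9]
0.28 [-0.1  1.6 -1. ]
0.42 [ 0.1  0.8 -0.3]
0.56 [-0.2  0.9 -1.2]
0.7 [-0.5  0.3 -0.8]
0.84 [-0.8  1.1  0. ]
0.98 [-0.7  1.  -0.8]
1.0 [-0.8  0.8 -0. ]
1.06 [-0.3  1.5  1.2]
1.12 [0.2 2.1 1.6]
1.18 [0.4 2.6 1.9]
1.24 [-0.3  0.7  1.2]
1.3 [-0.8 -0.  -0.9]
1.36 [-1.1 -0.2 -1. ]
1.42 [-0.7  1.   0.2]
22.725
```

View pics/s3.png

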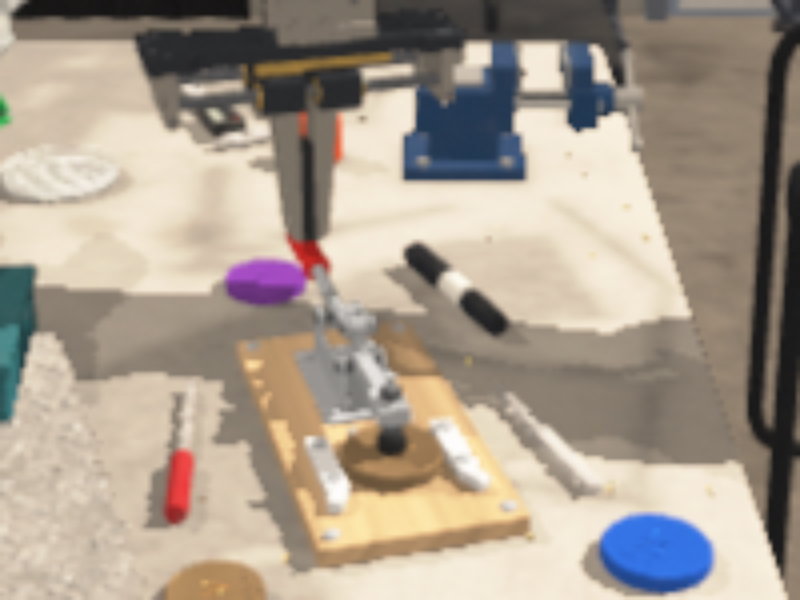

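The arm is level, the foot presses on the medallion, and the load vanished past 1.3, so it snapped over. I'll press gently to confirm the stop, retreat, and look.

Run:
```python
from h import *
p=M.T@(robot.observe()["tcp_pos"]-O); z=p[2]; f0=fj(); z0=z
while z>z0-12:
    z-=1.5; robot.servo_line(W(0,p[1],z),feed=20); f=(fj()-f0)
    if f[2]>4: break
print("z",z0.round(1),z.round(1),f.round(1))
robot.servo_line(W(0,p[1],220),feed=200); robot.hold(.3)
im=viewer.read_camera("side"); I=info("side")
for n in("medallion","handle_grip","spindle"): print(n,[(c,(M.T@(q-O)).round(1)) for c,q in pin(n,"side",I)])
im2=im[150:270,190:350]
cv2.imwrite("pics/s4.png",cv2.resize(im2[:,:,::-1],(800,600))); print(robot.observe()["t"],fj().round(1))
```

```text
z 63.1 57.1 [ 0.3 -1.3  5.1]
medallion [(0.91, array([  2.2, 207.8,  -1.3])), (0.89, array([-106.5,  166.6,    4.2])), (0.67, array([  16.7, -188.2,   -1. ]))]
handle_grip [(0.71, array([   1.8, -140.6,   52.6]))]
spindle [(0.45, array([-1.8, 66. , 21.1]))]
25.2417 [-0.5  0.1 -0.4]
```

View pics/s4.png

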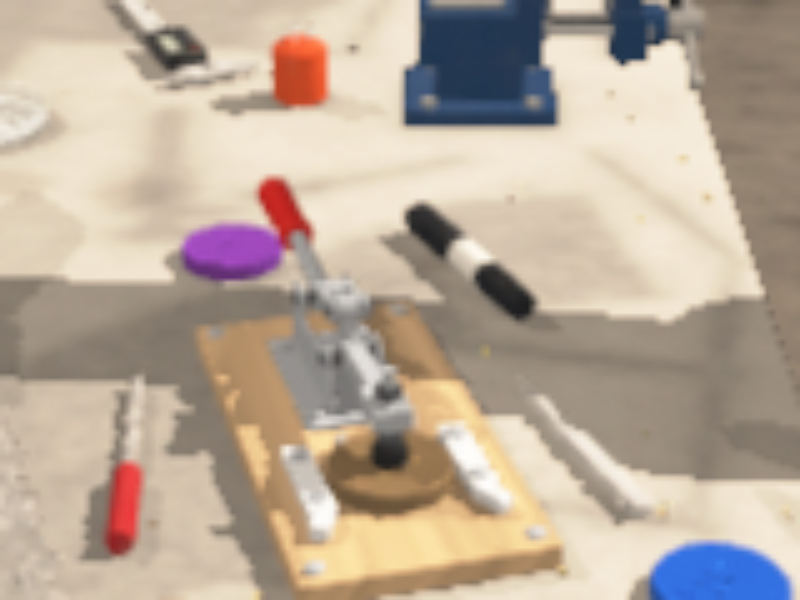

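The handle lies level at (285,210), the foot is on the medallion's middle at (390,450), and the bystanders have not moved. The measured grip at (-140.6, 52.6) matches the locked position.

```bash
python3 -c "
from cell import robot
print(robot.job_done())"
```

```text
the job is handed in; nothing more can be done
None
```

I pushed the medallion home against the two pins and snapped the clamp handle into lock with the rubber foot on the medallion; the job was handed in at about 25 s, and no verdict came back.

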